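# Put three mixed-up bottles back in their own spill trays

### The arm

A 6-joint arm with a two-finger parallel gripper is mounted at the origin on the work surface. World frame = base frame: x ahead of the robot, y to its left, z up, the work surface at z = 0. Lengths are in m, angles in rad, forces in N, time in s.
With the tool pointing down it reaches from about 0.375 to 0.9 m from the base axis. Payload 3.1 kg.
Tool frame: the origin (TCP) lies between the finger pads; the fingertips stand 22 mm ahead of it and the grasp point (between the pads) lies 3 mm ahead of it; z points along the fingers, y is the line along which they close (so a half turn about z gives the same grasp; the last joint's range is limited). The gripper opens to 87 mm and grips with 3 to 60 N. Pads are 19 mm wide; open, the fingers measure 117 mm over their backs; the gripper's body (75 mm by 190 mm) begins 51 mm behind the grasp point.
Start: joints at [-1.429, 0.527, 1.433, -0, 1.181, -0.178], TCP at [0.197, -0.593, 0.245] pointing down, gripper open.
Joint ranges: [-3.08, 3.08], [-0.75, 2.2], [0.22, 2.44], [-1.43, 4.57], [0, 2.65], [-2.85, 2.85]. Speed limits (rad/s): [2.79, 2.79, 3.14, 3.14, 3.14, 3.14].

### API

Orientations are given as a unit quaternion [x, y, z, w].
In Python, from rig import get_obs, camera, get_calibration, hand_in, cut_out gives the robot as it stands.
- The arm moves only by the shell command python3 -m inch 'ROWS' [OPENING] [FORCE]. ROWS is JSON, one flat list of numbers, 6 for each row, row after row: the shift along the tool's x, y, z scaled (see below), then the turn, a rotation vector about the tool's x, y, z scaled (see below). A call has 1 to 20 rows; each row is the pose to reach, as a shift and turn from the pose commanded when the call began, along the tool's axes at that moment; what a row does not reach only later rows make up. The controller multiplies each number of a shift by 0.08 m and each number of a turn by 90 degrees. A row lasts 1/12 s, in which the tool goes at most 41.7 mm and 7.16 degrees, less where a joint would pass 70% of its speed; a pose out of reach is approached as far as the arm can. A call with a number of a shift or a turn outside -1 to 1 is refused whole. A call with a gripper value outside its range is refused whole. OPENING is the finger opening in mm, from 0 to 87, set as the call begins (- or left out, the last holds). The fingers move at their own pace and stop on an object; FORCE is the grip in N (left out, the last holds). Time passes only in rows, so rows that repeat a pose let the fingers close. It gives the time, the measured TCP pose, the force, the opening and the grip force at its end, in the units of the state.
- get_obs(): the state, without advancing time (a new reading comes with each control period).
- camera(name): name is "scene" or "top" or "wrist"; returns the picture (400x640x3 uint8, red, green, blue); there is no depth.
- get_calibration(name): a dict with "vertical_fov" (degrees; the focal length in pixels is half the picture's height over the tangent of half this angle, whatever the lens; pixels are square), "cx", "cy" (the principal point, pixels), "D" ([k1, k2, p1, p2, k3] as OpenCV has them; the pictures are not rectified), "T" (4x4, takes a point from camera to world coordinates). Camera axes: x right, y down, z forward; pixel columns grow to the right and rows downward; lengths in m; the calibration is good to about 2 mm. A picture is of the moment at which its call begins: read the wrist's pose just before it. get_calibration takes no time and is no camera call; for the wrist camera it gives the pose at the moment of the call.
- hand_in(): hands the job in; it is judged then, once.
Trained networks look in the newest picture that a camera, given by its name, has taken for a name from the list of things; names that differ only in an ending like _2 or _b are one class to them, and where a whole thing is asked for, a point or a joint stands for the part that bears it (a point fixed in the world has none). Each returns a list of dicts, best first, with "conf" (0 to 1); they miss things now and then, are a little off and sometimes report something else, mostly with a low value. They report only what shows in the picture. A call takes as long as a camera call.
- cut_out(camera, thing): "region" (400x640 bool, what is visible of it) and "bbox" ([left, top, right, bottom] in pixels, round what is visible of it).
The state is a dict: "time": time; "q": joint angles; "joint_velocities": joint speeds; "joint_torque": joint torques, N m; "position": TCP position; "tool_rot": TCP orientation; "ft_force": force on the tool from outside, world axes, zero at the start; "moment": the same for the moment, N m; "grip_width": finger opening in m; "grip_force": force on a finger pad.
Only numpy, scipy, OpenCV 4.12 (cv2) and the standard library are available. Lean on these libraries where they do the work, as an engineer would, in place of code of your own. Each camera call takes 0.05 s, during which the arm holds its last target. There are 200 camera calls.

### The job

The three amber bottles beside the chromatograph stand in each other's spill trays: put each into the middle of the tray that has its own outline (round in round, square in square, oblong in oblong), standing upright and flat on the tray's floor, the oblong one lengthwise in its tray. The empty rubber mat is free for parking a bottle meanwhile. Never drop or tip over a bottle, and leave the tape roll, the vial and the steel fitting where they are.

Things in the scene. Friction and masses are not known exactly. Their poses are not given: they have to be found in the camera images.
- round_bottle_mid (a point): Amber glass lab bottle with a white screw cap; its body is round, 62 mm across, with a sloping shoulder. The whole bottle is 95 mm tall: the body is 50 mm high, a narrow neck follows, and the round cap (30 mm across, 27 mm high) forms the top; the easiest grip is the cap, from above. Mass 0.14 to 0.26 kg. This point is on the upright axis, half-way up (47.5 mm above the underside; the cap's middle is 34 mm above this point). z is up. 
- square_bottle_mid (a point): Amber glass lab bottle with a white screw cap; its body is square, 56 x 56 mm. The whole bottle is 95 mm tall: the body is 50 mm high, a narrow neck follows, and the round cap (30 mm across, 27 mm high) forms the top; the easiest grip is the cap, from above. Mass 0.14 to 0.26 kg. This point is on the upright axis, half-way up (47.5 mm above the underside; the cap's middle is 34 mm above this point). z is up. x and y run along its sides.
- oblong_bottle_mid (a point): Amber glass lab bottle with a white screw cap; its body is oblong, 84 x 40 mm. The whole bottle is 95 mm tall: the body is 50 mm high, a narrow neck follows, and the round cap (30 mm across, 27 mm high) forms the top; the easiest grip is the cap, from above. Mass 0.14 to 0.26 kg. This point is on the upright axis, half-way up (47.5 mm above the underside; the cap's middle is 34 mm above this point). z is up. x runs along its 84 mm side.
- round_tray: White plastic spill tray, fixed to the bench, round, 112 mm across outside, 104 mm inside. Its floor is 4 mm thick, its low rim 4 mm thick and 14 mm high over the bench. The origin is the centre of its underside, at bench level; z is up. 
- square_tray: White plastic spill tray, fixed to the bench, square, 108 x 108 mm outside, 100 x 100 mm inside. Its floor is 4 mm thick, its low rim 4 mm thick and 14 mm high over the bench. The origin is the centre of its underside, at bench level; z is up. x and y run along its sides.
- oblong_tray: White plastic spill tray, fixed to the bench, oblong, 144 x 88 mm outside, 136 x 80 mm inside. Its floor is 4 mm thick, its low rim 4 mm thick and 14 mm high over the bench. The origin is the centre of its underside, at bench level; z is up. x runs along its 144 mm side.
- mat: Flat grey rubber mat, 110 x 110 mm and 4 mm thick, without a rim, fixed to the bench and empty at the start: a free spot where a bottle may be parked. The origin is the centre of its underside, at bench level.
- tape_mid (a point): Bystander, to be left alone: a roll of white paper tape lying flat, 56 mm across, 19 mm high. This point is its centre.
- vial_mid (a point): Bystander, to be left alone: a small clear sample vial with a blue cap, standing, 26 mm across, 48 mm high. This point is its centre.
- fitting_mid (a point): Bystander, to be left alone: a round stepped steel pipe fitting, standing, 32 mm across, 34 mm high. This point is its axis at half height.

How it is judged:
By the outcome, as a careful person would: the job done as asked, in the order asked, and still so for the second after the job is handed in, with the robot touching nothing.
It also fails if it takes over 96 s, if anything falls off the work surface, if the arm or the gripper's body presses on something with over 40 N, if the wrist force passes 120 N, or if a joint passes its speed limit or range.

## Working session

There is one attempt and no reset: what is moved stays moved. The work goes in short steps, Python scripts to look and compute and a shell command to move; the robot and the scene stay as the last step left them, time stands still between calls to the robot, and variables do not carry over. Pictures are saved under pics/ and viewed, at most 14 in all, crops included, and the job is handed in when it is done.

```bash
mkdir -p pics; ls; cat > h.py <<'E'
import numpy as np, cv2
from rig import *
def K(n):
    c=get_calibration(n); f=200/np.tan(np.radians(c["vertical_fov"])/2)
    return np.array([[f,0,c["cx"]],[0,f,c["cy"]],[0,0,1.]]),np.array(c["D"],float),np.array(c["T"])
def ray(n,uv,z):
    k,d,T=K(n); p=cv2.undistortPoints(np.array(uv,float).reshape(-1,1,2),k,d).reshape(-1,2)
    r=np.c_[p,np.ones(len(p))]@T[:3,:3].T; o=T[:3,3]
    return o+r*((z-o[2])/r[:,2])[:,None]
def proj(n,P):
    k,d,T=K(n); R=T[:3,:3].T
    return cv2.projectPoints(np.array(P,float).reshape(-1,1,3),cv2.Rodrigues(R)[0],-R@T[:3,3],k,d)[0].reshape(-1,2)
def snap(n,name):
    im=camera(n); cv2.imwrite(f"pics/{name}.png",im[:,:,::-1]); return im
E
python3 - <<'E'
from h import *
a=snap("top","top0"); b=snap("scene","scene0")
cv2.imwrite("pics/both.png",np.vstack([a,b])[:,:,::-1][:, :])
for t in ["round_bottle_mid","square_bottle_mid","oblong_bottle_mid","round_tray","square_tray","oblong_tray","mat","tape_mid","vial_mid","fitting_mid"]:
    for r in cut_out("top",t)[:2]:
        b=r["bbox"];ys,xs=np.nonzero(r["region"]); c=[(b[0]+b[2])/2,(b[1]+b[3])/2]
        print(t,round(r["conf"],2),b,len(xs),ray("top",[c],0.014).round(3))
print(get_obs()["tool_rot"])
E
```

```text
pics
round_bottle_mid 0.93 [190.6, 147.4, 220.5, 168.7] 578 [[0.625 0.254 0.014]]
round_bottle_mid 0.56 [321.4, 139.4, 377.9, 193.1] 1224 [[ 0.6   -0.106  0.014]]
square_bottle_mid 0.94 [407.9, 208.3, 436.2, 238.6] 671 [[ 0.455 -0.284  0.014]]
oblong_bottle_mid 0.66 [337.4, 150.8, 362.5, 186.7] 569 [[ 0.593 -0.107  0.014]]
round_tray 0.88 [396.3, 204.7, 439.1, 248.1] 866 [[ 0.448 -0.273  0.014]]
square_tray 0.66 [323.0, 139.4, 377.0, 189.6] 1132 [[ 0.604 -0.107  0.014]]
oblong_tray 0.79 [185.1, 131.0, 222.3, 187.8] 1455 [[0.621 0.259 0.014]]
mat 0.95 [254.1, 205.8, 303.9, 259.3] 1985 [[0.437 0.071 0.014]]
tape_mid 0.52 [343.7, 216.0, 364.8, 238.9] 199 [[ 0.447 -0.115  0.014]]
tape_mid 0.24 [404.7, 208.4, 438.6, 238.3] 689 [[ 0.455 -0.283  0.014]]
vial_mid 0.65 [181.8, 126.2, 223.0, 187.5] 1521 [[0.628 0.262 0.014]]
fitting_mid 0.6 [270.0, 150.9, 284.4, 163.2] 137 [[0.625 0.075 0.014]]
[9.87243724e-01 1.59216298e-01 4.17712005e-06 6.12483701e-06]
```

View pics/top0.png

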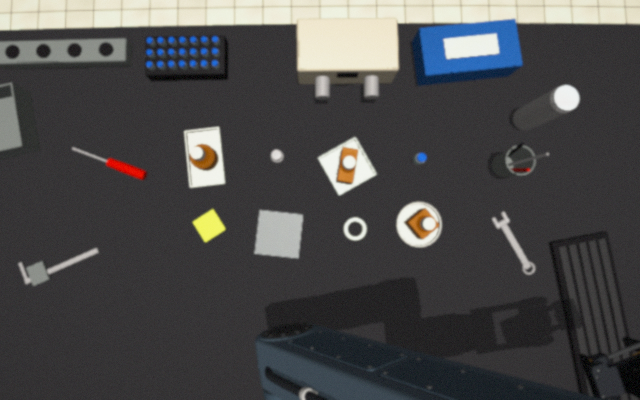

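View pics/scene0.png

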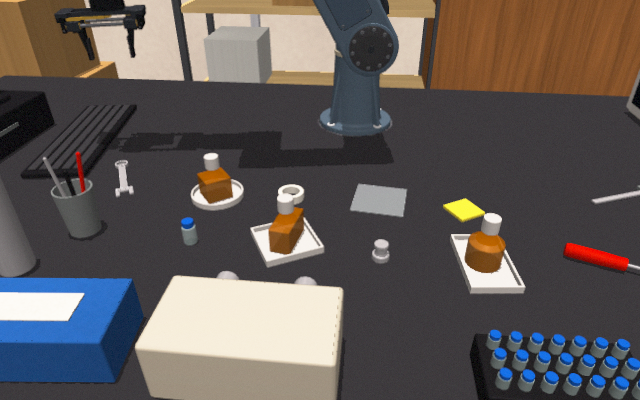

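The top view shows the round bottle in the oblong tray (204,157), the oblong bottle in the square tray (347,165) and the square bottle in the round tray (423,223). The mat at (279,234) is empty. The scene view agrees. I'll align the tool with the world axes and approach the square bottle's area.

```bash
python3 -m inch '[0,0,0,0,0,0.08, 0,0,0,0,0,0.16, 0,0,0,0,0,0.2035, 0,0,0,0,0,0.2035]' 87 && python3 -m inch '[0.35,-0.35,0,0,0,0, 0.7,-0.7,0,0,0,0, 1,-1,0,0,0,0, 1,-1,0,0,0,0]' && python3 -m inch '[0.35,-0.35,0,0,0,0, 0.7,-0.7,0,0,0,0, 1,-1,0,0,0,0, 1,-1,0,0,0,0]'
python3 -m inch '[0.35,-0.35,-0.1,0,0,0, 0.7,-0.7,-0.3,0,0,0, 1,-1,-0.6,0,0,0, 1,-1,-0.6,0,0,0, 1,-1,-0.6,0,0,0]'
python3 - <<'E'
from h import *
o=get_obs();print(o["position"],o["tool_rot"],get_calibration("wrist")["T"].round(3),get_calibration("wrist")["vertical_fov"])
snap("wrist","w1")
E
```

```text
time: 0.93
position: [0.1965, -0.5933, 0.2446]
tool_rot: [1.0, -0.0, 0.0, 0.0]
ft_force: [0.1, -0.2, 0.6]
grip_width: 0.0868
grip_force: 0.0
time: 1.27
position: [0.28, -0.5077, 0.2444]
tool_rot: [1.0, 0.003, 0.001, -0.003]
ft_force: [-0.1, 0.4, -0.1]
grip_width: 0.087
grip_force: 0.0
time: 1.6
position: [0.3596, -0.4285, 0.2446]
tool_rot: [1.0, 0.004, 0.001, -0.002]
ft_force: [-1.0, 0.3, 0.5]
grip_width: 0.0873
grip_force: 0.0
time: 2.02
position: [0.4379, -0.3532, 0.2942]
tool_rot: [1.0, 0.003, 0.001, 0.002]
ft_force: [0.6, -0.1, -0.1]
grip_width: 0.087
grip_force: 0.0
[ 0.43794859 -0.35323394  0.29421804] [0.99999445 0.0025326  0.0011334  0.00184516] [[ 0.005 -0.957 -0.291  0.519]
 [-1.    -0.003 -0.006 -0.353]
 [ 0.004  0.291 -0.957  0.435]
 [ 0.     0.     0.     1.   ]] 63.19813154413823
```

View pics/w1.png

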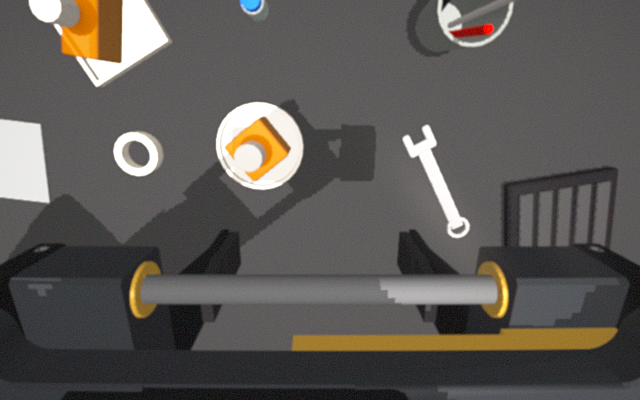

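The round tray with the square bottle shows at (260,147), cap at (250,156). The square tray is top left. I'll fly past the other stations to survey.

```bash
cat >> h.py <<'E'
def cut(n,things,m=None):
    out={}
    for t in things:
        r=cut_out(n,t)
        if not r: print("miss",t); continue
        r=r[0]; m_=r["region"].astype(np.uint8); out[t]=m_
        ys,xs=np.nonzero(m_); pts=np.c_[xs,ys]
        if "tray" in t or t=="mat":
            z=0.004 if t=="mat" else 0.014
            W=ray(n,pts,z)[:,:2].astype(np.float32)
            (c,s,a)=cv2.minAreaRect(W*1000); cc,rr=cv2.minEnclosingCircle(W*1000)
            print(t,round(r["conf"],2),r["bbox"],"rect",np.round(c,1),np.round(s,1),round(a,1),"circ",np.round(cc,1),round(rr,1))
        else: print(t,round(r["conf"],2),r["bbox"])
    return out
E
python3 - <<'E'
from h import *
camera("wrist"); cut("wrist",["round_tray","square_bottle_mid"])
E
for i in 1 2; do :; done
python3 -m inch '[0,-0.4,0,0,0,0, 0,-0.8,0,0,0,0, 0,-1,0,0,0,0, 0,-1,0,0,0,0]' >/dev/null; python3 -m inch '[0,-0.4,0,0,0,0, 0,-0.8,0,0,0,0, 0,-1,0,0,0,0]' >/dev/null; python3 -m inch '[0.2,-0.4,-0.2,0,0,0, 0.4,-0.8,-0.3,0,0,0, 0.4,-1,-0.4,0,0,0, 0.4,-1,-0.4,0,0,0, 0.4,-1,-0.4,0,0,0]'
python3 - <<'E'
from h import *
snap("wrist","w2"); cut("wrist",["square_tray","oblong_bottle_mid","round_tray","mat"])
E
python3 -m inch '[0,-0.4,0,0,0,0, 0,-0.8,0,0,0,0, 0,-1,0,0,0,0, 0,-1,0,0,0,0]' >/dev/null; python3 -m inch '[0,-0.4,0,0,0,0, 0,-0.8,0,0,0,0, 0,-1,0,0,0,0]' >/dev/null; python3 -m inch '[0,-0.4,0,0,0,0, 0,-0.8,0,0,0,0, 0,-1,0,0,0,0, 0,-1,0,0,0,0, 0,-1,0,0,0,0]'
python3 - <<'E'
from h import *
snap("wrist","w3"); cut("wrist",["oblong_tray","round_bottle_mid","mat"])
E
```

```text
round_tray 0.56 [216.5, 98.3, 304.3, 187.1] rect [ 453.6 -277.9] [111.2 112.3] 45.0 circ [ 453.5 -277.9] 56.9
square_bottle_mid 0.73 [221.6, 115.2, 293.3, 179.7]
time: 3.22
position: [0.4689, -0.1141, 0.3247]
tool_rot: [1.0, 0.001, 0.0, 0.001]
ft_force: [-1.3, -0.2, 0.1]
grip_width: 0.0866
grip_force: 0.0
square_tray 0.81 [248.8, 2.5, 363.7, 107.8] rect [ 601.3 -101.8] [110.1 110.5] 28.8 circ [ 602.1 -100.8] 74.7
oblong_bottle_mid 0.56 [284.6, 8.3, 329.4, 87.5]
round_tray 0.7 [392.8, 125.5, 473.9, 202.7] rect [ 454.3 -274.4] [110.5 109.9] 64.8 circ [ 452.8 -276. ] 57.4
mat 0.39 [434.2, 27.0, 470.4, 52.5] rect [ 617.7 -288.7] [27.4 43.6] 30.2 circ [ 618.3 -288.4] 22.1
time: 4.47
position: [0.4688, 0.1261, 0.3243]
tool_rot: [1.0, 0.001, -0.0, 0.001]
ft_force: [-0.4, 0.9, -0.0]
grip_width: 0.0871
grip_force: 0.0
oblong_tray 0.75 [171.9, 2.5, 257.1, 90.8] rect [612.  252.9] [110.6  91.4] 6.0 circ [613.2 253.9] 70.0
round_bottle_mid 0.69 [174.3, 0.0, 238.5, 61.4]
mat 0.94 [313.3, 138.3, 396.6, 216.5] rect [434.6  71.6] [110.1 109.9] 82.9 circ [434.6  71.8] 74.8
```

View pics/w2.png

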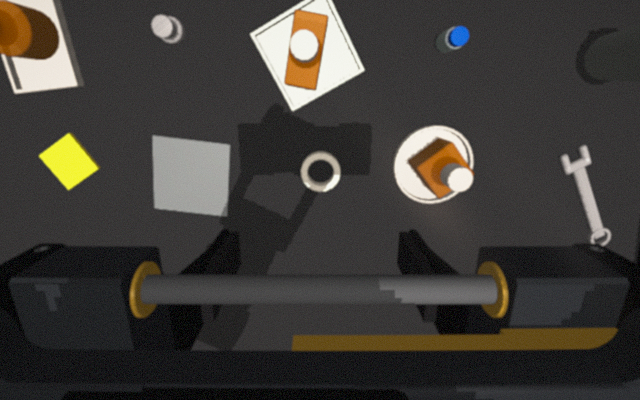

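View pics/w3.png

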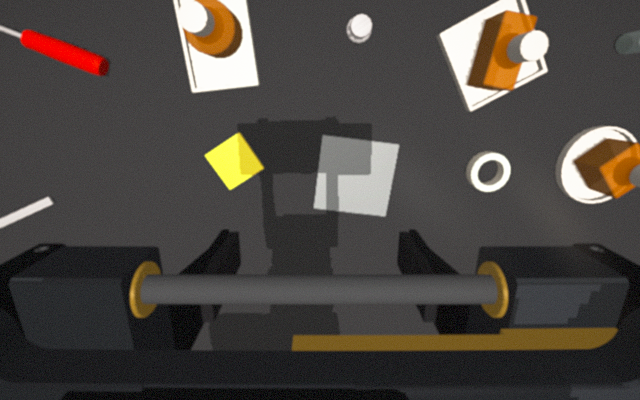

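w2: oblong bottle cap at (304,45) in the square tray, long side nearly along x. w3: mat at (356,176); the oblong tray is cut off at the top. I'll go above the oblong bottle first and look close.

```bash
cat >> h.py <<'E'
def crop(n,c,r,name,s=4):
    im=camera(n); x0,y0=max(0,c[0]-r),max(0,c[1]-r); k=im[y0:c[1]+r,x0:c[0]+r]
    cv2.imwrite(f"pics/{name}.png",cv2.resize(k,None,fx=s,fy=s,interpolation=cv2.INTER_CUBIC)[:,:,::-1]); return x0,y0
E
python3 -m inch '[0,0.4,0,0,0,0, 0,0.8,0,0,0,0, 0,1,0,0,0,0, 0,1,0,0,0,0]' >/dev/null; python3 -m inch '[0.4,0.4,0,0,0,0, 0.6,0.8,0,0,0,0, 0.8,1,0,0,0,0, 0.8,1,0,0,0,0]' >/dev/null; python3 -m inch '[0.2,0.4,0.2,0,0,0, 0.2,0.8,0.4,0,0,0, 0.2,1,0.5,0,0,0, 0.2,1,0.5,0,0,0, 0.2,1,0.5,0,0,0]'
python3 - <<'E'
from h import *
a=crop("wrist",(320,130),130,"w4",2); print(a, get_obs()["position"])
m=cut("wrist",["square_tray","oblong_bottle_mid"])
b=m["oblong_bottle_mid"]
im=cv2.imread("pics/w4.png")
# predicted model overlay from guess
np.save("ob.npy",b)
W=ray("wrist",np.argwhere(b)[:,::-1],0.054)[:,:2].astype(np.float32)*1000
print(cv2.minAreaRect(W))
E
```

```text
time: 5.75
position: [0.5477, -0.1132, 0.2838]
tool_rot: [1.0, -0.001, -0.001, -0.001]
ft_force: [0.7, 0.1, -0.0]
grip_width: 0.0873
grip_force: 0.0
(190, 0) [ 0.54805042 -0.11252924  0.28449597]
square_tray 0.79 [248.0, 56.9, 369.4, 173.0] rect [ 603.4 -100. ] [108.3 108.9] 28.2 circ [ 604.1 -100. ] 75.2
oblong_bottle_mid 0.87 [284.3, 77.3, 328.3, 157.7]
((601.3684692382812, -98.4169921875), (40.1136360168457, 83.98998260498047), 80.06798553466797)
```

View pics/w4.png

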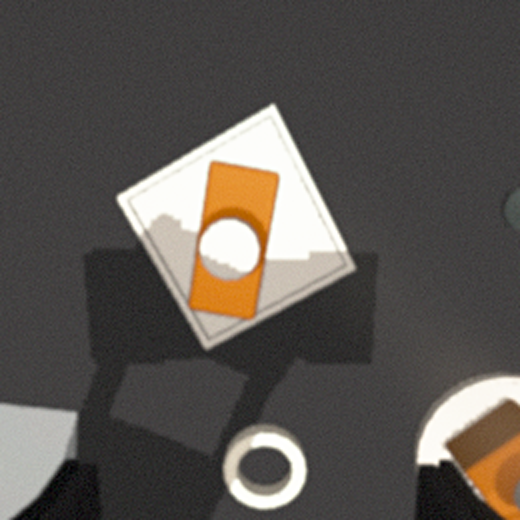

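The crop shows the oblong bottle at full model size (40 x 84 mm) with its long axis at yaw about -10°, and the cap at crop (229,249). I'll check that the cap agrees.

```bash
python3 - <<'E'
from h import *
print(ray("wrist",[[304.5,124.5]],0.099)); 
E
```

```text
[[ 0.60109277 -0.0986411   0.099     ]]
```

```bash
python3 -m inch '[0.33,-0.09,0.3,0,0,0, 0.66,-0.177,0.6,0,0,0, 0.665,-0.177,1,0,0,0, 0.665,-0.177,1,0,0,0]' 60 >/dev/null; python3 -m inch '[0,0,0.4,0,0,0, 0,0,0.8,0,0,0, 0,0,1,0,0,0, 0,0,1,0,0,0, 0,0,1,0,0,0, 0,0,1,0,0,0, 0,0,1,0,0,0]'
python3 -m inch '[0,0,0.2,0,0,0, 0,0,0.35,0,0,0, 0,0,0.44,0,0,0, 0,0,0.44,0,0,0, 0,0,0.44,0,0,0]'
python3 -m inch '[0,0,0,0,0,0, 0,0,0,0,0,0, 0,0,0,0,0,0, 0,0,0,0,0,0, 0,0,0,0,0,0, 0,0,0,0,0,0, 0,0,0,0,0,0]' 10 30
```

```text
time: 6.82
position: [0.6031, -0.0993, 0.1271]
tool_rot: [1.0, 0.0, 0.002, 0.001]
ft_force: [1.1, 0.4, 0.2]
grip_width: 0.0604
grip_force: 0.0
time: 7.23
position: [0.6014, -0.099, 0.0892]
tool_rot: [1.0, 0.0, -0.0, -0.0]
ft_force: [-1.7, -0.3, -0.9]
grip_width: 0.0601
grip_force: 0.0
time: 7.82
position: [0.6017, -0.099, 0.0896]
tool_rot: [1.0, 0.0, 0.0, -0.0]
ft_force: [0.6, -0.3, 0.3]
grip_width: 0.0293
grip_force: 30.0
```

```bash
python3 -m inch '[0,0,-0.3,0,0,0, 0,0,-0.7,0,0,0, 0,0,-1,0,0,0, 0,0,-1,0,0,0, 0,0,-1,0,0,0]'; python3 -m inch '[-0.25,-0.25,0,0,0,0, -0.5,-0.5,0,0,0,0, -0.8,-0.8,0,0,0,0, -1,-1,0,0,0,0]' >/dev/null; python3 -m inch '[-0.3,-0.3,0,0,0,0, -0.6,-0.6,0,0,0,0, -0.8,-0.8,0,0,0,0, -1,-1,0,0,0,0]' >/dev/null; python3 -m inch '[-0.09,-0.13,0,0,0,0, -0.09,-0.13,0.2,0,0,0, -0.09,-0.13,0.5,0,0,0, -0.09,-0.13,0.75,0,0,0, -0.09,-0.13,0.9,0,0,0, -0.09,-0.13,0.94,0,0,0, -0.09,-0.13,0.97,0,0,0, -0.09,-0.13,0.99,0,0,0, -0.09,-0.13,0.99,0,0,0, -0.09,-0.13,0.99,0,0,0, -0.09,-0.13,0.99,0,0,0]'
```

```text
time: 8.23
position: [0.6022, -0.0993, 0.1703]
tool_rot: [1.0, 0.0, 0.001, 0.0]
ft_force: [-0.5, 0.5, -1.9]
grip_width: 0.0292
grip_force: 30.0
time: 9.82
position: [0.4349, 0.0713, 0.0907]
tool_rot: [1.0, 0.0, 0.001, 0.0]
ft_force: [-0.6, 0.7, -1.3]
grip_width: 0.0293
grip_force: 30.0
```

```bash
python3 -m inch '[0,0,0.01,0,0,0, 0,0,0.015,0,0,0, 0,0,0.015,0,0,0, 0,0,0.015,0,0,0]'; python3 -m inch '[0,0,0,0,0,0, 0,0,0,0,0,0, 0,0,0,0,0,0, 0,0,0,0,0,0]' 60; python3 -m inch '[0,0,-0.3,0,0,0, 0,0,-0.7,0,0,0, 0,0,-1,0,0,0, 0,0,-1,0,0,0]' >/dev/null; python3 -m inch '[0.3,0.4,-0.4,0,0,0, 0.3,0.8,-0.8,0,0,0, 0.3,1,-1,0,0,0, 0.3,1,-1,0,0,0, 0.3,1,-1,0,0,0]'
python3 - <<'E'
from h import *
snap("wrist","w5"); m=cut("wrist",["oblong_bottle_mid"])
for b in m.values(): print(cv2.minAreaRect(ray("wrist",np.argwhere(b)[:,::-1],0.054)[:,:2].astype(np.float32)*1000))
E
```

```text
time: 10.15
position: [0.4348, 0.0714, 0.0895]
tool_rot: [1.0, 0.0, 0.001, 0.0]
ft_force: [0.6, 1.2, 4.0]
grip_width: 0.0295
grip_force: 30.0
time: 10.48
position: [0.4343, 0.0713, 0.0888]
tool_rot: [1.0, 0.0, -0.0, 0.0]
ft_force: [-0.0, 0.5, -0.0]
grip_width: 0.0481
grip_force: 0.0
time: 11.23
position: [0.459, -0.0097, 0.2495]
tool_rot: [1.0, -0.001, 0.001, 0.0]
ft_force: [-0.3, 0.7, -0.0]
grip_width: 0.0601
grip_force: 0.0
oblong_bottle_mid 0.77 [218.7, 150.1, 274.4, 232.2]
((435.18658447265625, 72.15731048583984), (50.27702331542969, 92.22036743164062), 79.88712310791016)
```

View pics/w5.png

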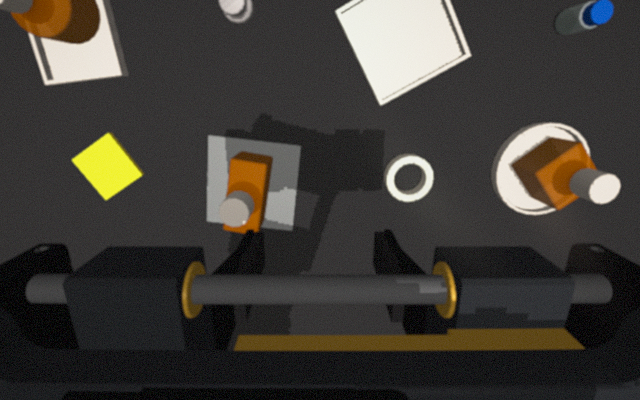

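The oblong bottle stands on the mat (cap at (235,207)), and the square tray at (403,45) is empty. Next is the square bottle.

```bash
python3 -m inch '[-0.2,0.4,0,0,0,0, -0.4,0.8,0,0,0,0, -0.4,1,0,0,0,0, -0.4,1,0,0,0,0]' >/dev/null; python3 -m inch '[-0.2,0.4,-0.2,0,0,0, -0.4,0.8,-0.3,0,0,0, -0.4,1,-0.3,0,0,0, -0.4,1,-0.3,0,0,0]' >/dev/null; python3 -m inch '[0,0.4,0,0,0,0, 0,0.8,0,0,0,0, 0,1,0,0,0,0, 0,1,0,0,0,0]'>/dev/null;  python3 -m inch '[0,0.3,0,0,0,0, 0,0.3,0,0,0,0, 0,0.3,0,0,0,0, 0,0.3,0,0,0,0]'
python3 - <<'E'
from h import *
a=crop("wrist",(320,130),130,"w6",2); print(get_obs()["position"])
m=cut("wrist",["square_bottle_mid","round_tray"])
print(cv2.minAreaRect(ray("wrist",np.argwhere(m["square_bottle_mid"])[:,::-1],0.054)[:,:2].astype(np.float32)*1000))
E
```

```text
time: 12.67
position: [0.3943, -0.2701, 0.2721]
tool_rot: [1.0, 0.001, -0.001, -0.002]
ft_force: [1.0, -0.4, 0.8]
grip_width: 0.0602
grip_force: 0.0
[ 0.39431839 -0.2702327   0.27230702]
square_bottle_mid 0.93 [293.0, 76.8, 362.6, 148.1]
round_tray 0.6 [278.6, 62.9, 372.6, 157.4] rect [ 454.  -279.4] [109.3 111.4] 0.1 circ [ 454.6 -279.2] 56.3
((455.94793701171875, -281.154052734375), (55.70916748046875, 56.70064926147461), 38.2596435546875)
```

View pics/w6.png

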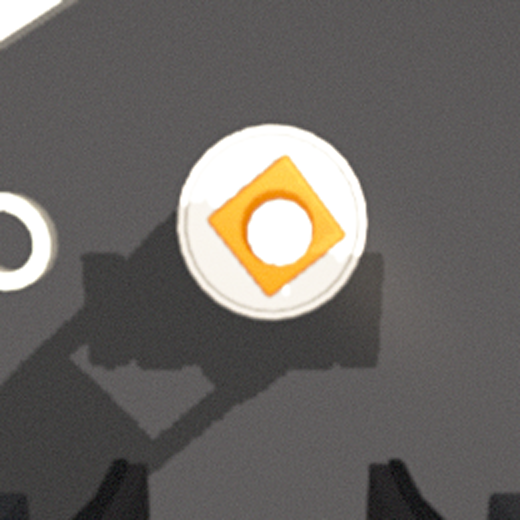

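The crop shows the square bottle well inside the round tray. Its body measures 56 x 56 at yaw 38°, and the tray yaw is 28°, so I'll turn it -10°. Grasping now.

```bash
python3 -m inch '[0.35,0.06,0.3,0,0,0, 0.7,0.135,0.6,0,0,0, 0.77,0.135,1,0,0,0, 0.77,0.135,1,0,0,0]' 60 >/dev/null; python3 -m inch '[0,0,0.4,0,0,0, 0,0,0.8,0,0,0, 0,0,1,0,0,0, 0,0,1,0,0,0]'>/dev/null
python3 -m inch '[0,0,0.15,0,0,0, 0,0,0.25,0,0,0, 0,0,0.29,0,0,0, 0,0,0.29,0,0,0, 0,0,0.29,0,0,0]'
python3 -m inch '[0,0,0,0,0,0, 0,0,0,0,0,0, 0,0,0,0,0,0, 0,0,0,0,0,0, 0,0,0,0,0,0, 0,0,0,0,0,0, 0,0,0,0,0,0]' 10 30
```

```text
time: 13.9
position: [0.4563, -0.2837, 0.0907]
tool_rot: [1.0, 0.0, 0.0, 0.0]
ft_force: [0.1, -0.1, 0.1]
grip_width: 0.0597
grip_force: 0.0
time: 14.48
position: [0.4558, -0.283, 0.0897]
tool_rot: [1.0, 0.0, -0.0, -0.0]
ft_force: [-0.2, 2.1, 1.4]
grip_width: 0.0294
grip_force: 29.9
```

```bash
python3 -m inch '[0,0,-0.3,0,0,0, 0,0,-0.7,0,0,0, 0,0,-1,0,0,0, 0,0,-1,0,0,0, 0,0,-1,0,0,0]'>/dev/null; python3 -m inch '[0.25,-0.25,0,0,0,0, 0.5,-0.5,0,0,0,0, 0.8,-0.8,0,0,0,0, 1,-1,0,0,0,0]' >/dev/null; python3 -m inch '[0.25,-0.3,0,0,0,0, 0.5,-0.6,0,0,0,0, 0.75,-0.8,0,0,0,0, 0.84,-1,0,0,0,0]' >/dev/null; python3 -m inch '[0,-0.2,0,0,0,0.05, 0,-0.284,0.2,0,0,0.111, 0,-0.284,0.5,0,0,0.111, 0,-0.284,0.75,0,0,0.111, 0,-0.284,0.9,0,0,0.111, 0,-0.284,0.94,0,0,0.111, 0,-0.284,0.97,0,0,0.111, 0,-0.284,0.99,0,0,0.111, 0,-0.284,0.99,0,0,0.111, 0,-0.284,0.99,0,0,0.111]'
```

```text
time: 16.4
position: [0.6039, -0.1011, 0.0915]
tool_rot: [0.996, -0.087, 0.001, 0.0]
ft_force: [-0.3, 0.1, -1.8]
grip_width: 0.0292
grip_force: 29.9
```

```bash
python3 -m inch '[0,0,0.01,0,0,0, 0,0,0.015,0,0,0, 0,0,0.015,0,0,0, 0,0,0.015,0,0,0]'; python3 -m inch '[0,0,0,0,0,0, 0,0,0,0,0,0, 0,0,0,0,0,0, 0,0,0,0,0,0]' 60; python3 -m inch '[0,0,-0.3,0,0,0, 0,0,-0.7,0,0,-0.05, 0,0,-1,0,0,-0.111, 0,0,-1,0,0,-0.111, 0,0,-1,0,0,-0.111]'>/dev/null; python3 -m inch '[-0.3,0,-0.5,0,0,0, -0.6,0,-0.8,0,0,0, -0.7,0,-1,0,0,0, -0.7,0,-1,0,0,0]'
python3 - <<'E'
from h import *
camera("wrist"); print(get_obs()["position"])
m=cut("wrist",["square_bottle_mid","square_tray"])
print(cv2.minAreaRect(ray("wrist",np.argwhere(m["square_bottle_mid"])[:,::-1],0.054)[:,:2].astype(np.float32)*1000))
E
python3 -m inch '[0,-0.4,0,0,0,0, 0,-0.8,0,0,0,0, 0,-1,0,0,0,0, 0,-1,0,0,0,0]' >/dev/null;python3 -m inch '[0,-0.4,-0.2,0,0,0, 0,-0.8,-0.3,0,0,0, 0,-1,-0.3,0,0,0, 0,-1,-0.3,0,0,0]' >/dev/null; python3 -m inch '[0,-0.4,0,0,0,0, 0,-0.8,0,0,0,0, 0,-1,0,0,0,0, 0,-1,0,0,0,0]' >/dev/null; python3 -m inch '[0,-0.4,0,0,0,0, 0,-0.8,0,0,0,0, 0,-1,0,0,0,0, 0,-1,0,0,0,0, 0,-1,0,0,0,0]'
python3 - <<'E'
from h import *
a=crop("wrist",(320,130),130,"w7",2); print(get_obs()["position"])
m=cut("wrist",["round_bottle_mid","oblong_tray"])
for z in (.054,.04): print(cv2.minAreaRect(ray("wrist",np.argwhere(m["round_bottle_mid"])[:,::-1],z)[:,:2].astype(np.float32)*1000))
E
```

```text
time: 16.73
position: [0.6034, -0.1008, 0.0898]
tool_rot: [0.996, -0.087, 0.0, 0.0]
ft_force: [0.5, 0.7, -1.5]
grip_width: 0.0292
grip_force: 29.9
time: 17.07
position: [0.6035, -0.1008, 0.0896]
tool_rot: [0.996, -0.087, 0.0, 0.0]
ft_force: [-0.1, -0.2, -0.4]
grip_width: 0.0482
grip_force: 0.0
time: 17.82
position: [0.5464, -0.1008, 0.2512]
tool_rot: [1.0, -0.001, 0.001, 0.0]
ft_force: [0.9, -0.4, -0.4]
grip_width: 0.0599
grip_force: 0.0
[ 0.54701625 -0.10085363  0.24976211]
square_bottle_mid 0.6 [279.3, 80.8, 353.2, 157.7]
square_tray 0.84 [253.3, 50.4, 382.5, 178.5] rect [ 602.6 -100.6] [107.1 107.5] 28.3 circ [ 602.2 -100.5] 74.2
((603.5784301757812, -98.14566040039062), (57.216522216796875, 55.3555793762207), 28.112611770629883)
time: 19.38
position: [0.5475, 0.218, 0.2721]
tool_rot: [1.0, 0.0, -0.001, 0.001]
ft_force: [0.6, 0.1, -0.8]
grip_width: 0.0601
grip_force: 0.0
[0.54744034 0.21751099 0.2723027 ]
round_bottle_mid 0.64 [254.5, 66.2, 312.3, 129.6]
oblong_tray 0.22 [425.6, 83.3, 459.6, 108.2] rect [629.6  72.4] [29.8 39. ] 5.2 circ [630.2  72.4] 20.3
((626.470947265625, 252.50299072265625), (60.68451690673828, 60.12672424316406), 89.593505859375)
((626.373779296875, 253.89109802246094), (63.04682159423828, 62.467220306396484), 89.59402465820312)
```

View pics/w7.png

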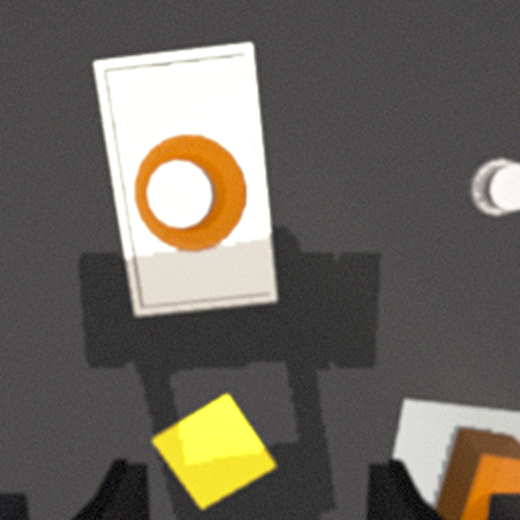

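The square bottle is centred within about 2 mm. The crop shows the round bottle's cap at (180,193) and tray corners at (95,62), (253,43), (277,300), (134,316).

```bash
python3 - <<'E'
from h import *
print(ray("wrist",[[280,96.5]],.099))
c=np.array([[95,62],[253,43],[277,300],[134,316]])/2+[190,0]
W=ray("wrist",c,.014)[:,:2]*1000; print(W.round(1),W.mean(0),cv2.minAreaRect(W.astype(np.float32)))
print(get_obs()["position"])
E
```

```text
[[0.62653795 0.25213686 0.099     ]]
[[696.5 306.7]
 [705.8 218.3]
 [562.3 204.1]
 [552.5 293. ]] [629.28304176 255.51757044] ((629.1689453125, 255.64503479003906), (145.17823791503906, 89.45606231689453), 5.669004917144775)
[0.54747291 0.21730486 0.27277197]
```

```bash
python3 -m inch '[0.35,-0.2,0.2,0,0,0, 0.7,-0.4,0.5,0,0,0, 0.99,-0.437,0.8,0,0,0, 0.99,-0.437,1,0,0,0, 0.99,-0.437,1,0,0,0]' 60 >/dev/null; python3 -m inch '[0,0,0.4,0,0,0, 0,0,0.8,0,0,0, 0,0,1,0,0,0, 0,0,1,0,0,0]'>/dev/null
python3 -m inch '[0,0,0.15,0,0,0, 0,0,0.25,0,0,0, 0,0,0.29,0,0,0, 0,0,0.29,0,0,0, 0,0,0.29,0,0,0]'
python3 -m inch '[0,0,0,0,0,0, 0,0,0,0,0,0, 0,0,0,0,0,0, 0,0,0,0,0,0, 0,0,0,0,0,0, 0,0,0,0,0,0, 0,0,0,0,0,0]' 10 30
```

```text
time: 20.7
position: [0.6269, 0.2543, 0.091]
tool_rot: [1.0, 0.0, 0.001, -0.0]
ft_force: [0.2, 0.8, -0.1]
grip_width: 0.0601
grip_force: 0.0
time: 21.28
position: [0.6264, 0.2543, 0.0903]
tool_rot: [1.0, 0.0, 0.0, -0.0]
ft_force: [0.3, -0.8, 1.1]
grip_width: 0.0291
grip_force: 30.0
```

```bash
python3 -m inch '[0,0,-0.3,0,0,0, 0,0,-0.7,0,0,0, 0,0,-1,0,0,0, 0,0,-1,0,0,0]'>/dev/null
python3 -m inch '[0,0.25,-0.3,0,0,0, -0.1,0.5,-0.6,0,0,0, -0.2,0.8,-0.6,0,0,0, -0.3,1,-0.6,0,0,0]'>/dev/null
python3 -m inch '[-0.1,0.33,0,0,0,0, -0.2,0.67,0,0,0,0, -0.3,1,0,0,0,0]'>/dev/null
python3 -m inch '[-0.1,0.33,0,0,0,0, -0.2,0.67,0,0,0,0, -0.3,1,0,0,0,0]'>/dev/null
python3 -m inch '[-0.1,0.33,0,0,0,0, -0.2,0.67,0,0,0,0, -0.3,1,0,0,0,0]'>/dev/null
python3 -m inch '[-0.1,0.33,0,0,0,0, -0.2,0.67,0,0,0,0, -0.3,1,0,0,0,0]'>/dev/null
python3 -m inch '[-0.1,0.33,0,0,0,0, -0.2,0.67,0,0,0,0, -0.3,1,0,0,0,0]'
python3 -m inch '[-0.1,0.25,0,0,0,0, -0.25,0.45,0,0,0,0, -0.35,0.6,0.1,0,0,0, -0.35,0.663,0.4,0,0,0, -0.35,0.663,0.6,0,0,0, -0.35,0.663,0.6,0,0,0, -0.35,0.663,0.6,0,0,0]'
python3 -m inch '[0,0,0.25,0,0,0, 0,0,0.5,0,0,0, 0,0,0.75,0,0,0, 0,0,0.9,0,0,0, 0,0,0.95,0,0,0, 0,0,0.98,0,0,0, 0,0,0.98,0,0,0, 0,0,0.98,0,0,0]'
```

```text
time: 23.2
position: [0.4812, -0.2266, 0.2169]
tool_rot: [1.0, 0.0, -0.001, -0.001]
ft_force: [0.2, 0.8, -1.6]
grip_width: 0.0294
grip_force: 30.0
time: 23.78
position: [0.4533, -0.2779, 0.1686]
tool_rot: [1.0, -0.0, -0.002, -0.002]
ft_force: [-0.6, 0.3, -1.0]
grip_width: 0.0291
grip_force: 30.0
time: 24.45
position: [0.4552, -0.2793, 0.0928]
tool_rot: [1.0, 0.0, 0.001, 0.001]
ft_force: [-0.3, -0.2, -2.2]
grip_width: 0.0294
grip_force: 30.0
```

```bash
python3 -m inch '[0,0,0.01,0,0,0, 0,0,0.02,0,0,0, 0,0,0.025,0,0,0, 0,0,0.028,0,0,0, 0,0,0.028,0,0,0]'; python3 -m inch '[0,0,0,0,0,0, 0,0,0,0,0,0, 0,0,0,0,0,0, 0,0,0,0,0,0]' 60; python3 -m inch '[0,0,-0.3,0,0,0, 0,0,-0.7,0,0,0, 0,0,-1,0,0,0, 0,0,-1,0,0,0]'>/dev/null; python3 -m inch '[-0.3,0,-0.5,0,0,0, -0.6,0,-0.8,0,0,0, -0.7,0,-1,0,0,0, -0.7,0,-1,0,0,0]'
python3 - <<'E'
from h import *
a=crop("wrist",(320,130),130,"w8",2); print(get_obs()["position"])
m=cut("wrist",["round_bottle_mid","round_tray"])
for z in (.054,.04): print(cv2.minAreaRect(ray("wrist",np.argwhere(m["round_bottle_mid"])[:,::-1],z)[:,:2].astype(np.float32)*1000))
E
python3 -m inch '[0,-0.4,0,0,0,0, 0,-0.8,0,0,0,0, 0,-1,0,0,0,0]' >/dev/null;python3 -m inch '[0,-0.4,0,0,0,0, 0,-0.8,0,0,0,0, 0,-1,0,0,0,0]' >/dev/null; python3 -m inch '[0,-0.4,0,0,0,0, 0,-0.8,0,0,0,0, 0,-1,0,0,0,0]' >/dev/null; python3 -m inch '[0,-0.4,0,0,0,0, 0,-0.8,0,0,0,0, 0,-1,0,0,0,0, 0,-1,0,0,0,0, 0,-1,0,0,0,0]'
python3 - <<'E'
from h import *
snap("wrist","w9"); print(get_obs()["position"])
m=cut("wrist",["oblong_bottle_mid"])
print(cv2.minAreaRect(ray("wrist",np.argwhere(m["oblong_bottle_mid"])[:,::-1],.054)[:,:2].astype(np.float32)*1000))
E
```

```text
time: 24.87
position: [0.4548, -0.2791, 0.0902]
tool_rot: [1.0, 0.0, 0.0, 0.0]
ft_force: [-0.9, 0.1, 3.2]
grip_width: 0.0291
grip_force: 30.0
time: 25.2
position: [0.4544, -0.2788, 0.0894]
tool_rot: [1.0, 0.0, -0.0, -0.0]
ft_force: [-0.6, -0.4, -0.3]
grip_width: 0.0484
grip_force: 0.0
time: 25.87
position: [0.3979, -0.2797, 0.2519]
tool_rot: [1.0, -0.001, 0.001, 0.002]
ft_force: [0.3, 0.1, -0.2]
grip_width: 0.0599
grip_force: 0.0
[ 0.39841488 -0.2794379   0.25053788]
round_bottle_mid 0.71 [283.5, 87.0, 346.2, 151.6]
round_tray 0.98 [269.2, 66.0, 367.3, 166.8] rect [ 454.3 -275.9] [110.  110.7] 60.4 circ [ 453.9 -275.7] 56.1
((455.8023376464844, -277.61053466796875), (58.89609146118164, 59.234737396240234), 89.96623992919922)
((454.79937744140625, -277.54241943359375), (61.35264205932617, 61.705322265625), 89.96435546875)
time: 27.18
position: [0.3981, 0.042, 0.2484]
tool_rot: [1.0, 0.002, -0.001, -0.0]
ft_force: [-0.6, -0.3, -0.3]
grip_width: 0.0599
grip_force: 0.0
[0.39842301 0.04127126 0.24859584]
miss oblong_bottle_midTraceback (most recent call last):
  File "<stdin>", line 4, in <module>
KeyError: 'oblong_bottle_mid'
```

View pics/w8.png

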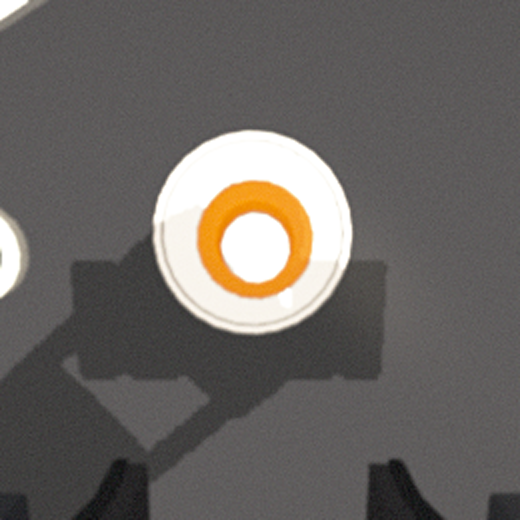

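The round bottle is centred in its tray (within about 2 mm). The detector missed the oblong bottle, so I'll look at w9.

View pics/w9.png

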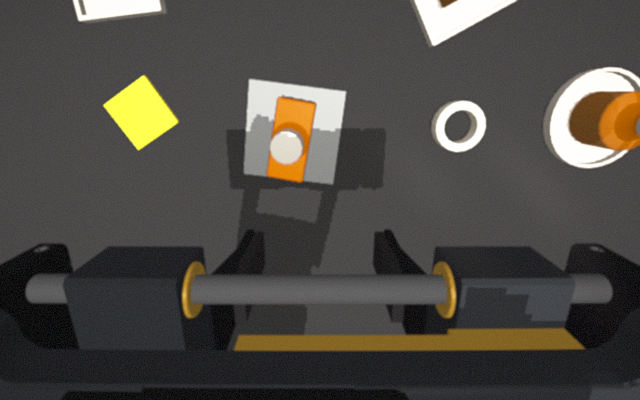

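The oblong bottle stands on the mat, cap at (287,147), shoulder corners about (279,97), (316,103), (302,182), (266,178).

```bash
python3 - <<'E'
from h import *
im=camera("wrist"); hsv=cv2.cvtColor(im,cv2.COLOR_RGB2HSV)
m=((hsv[:,:,0]<25)&(hsv[:,:,1]>120)&(hsv[:,:,2]>60)).astype(np.uint8); m[:, :230]=0; m[:,350:]=0; m[:80]=0; m[195:]=0
print(cv2.minAreaRect(ray("wrist",np.argwhere(m)[:,::-1],.054)[:,:2].astype(np.float32)*1000))
print(ray("wrist",[[287,147]],.099),get_obs()["position"])
E
```

```text
((432.877197265625, 70.51431274414062), (39.29182052612305, 84.36502838134766), 79.86314392089844)
[[0.43437649 0.06811267 0.099     ]] [0.39865429 0.04045868 0.24897351]
```

```bash
python3 -m inch '[0.3,-0.3,0.2,0,0,0, 0.446,-0.372,0.5,0,0,0, 0.446,-0.372,0.8,0,0,0, 0.446,-0.372,1,0,0,0, 0.446,-0.372,1,0,0,0]' 60 >/dev/null
python3 -m inch '[0,0,0.3,0,0,0, 0,0,0.6,0,0,0, 0,0,0.85,0,0,0, 0,0,0.98,0,0,0, 0,0,0.98,0,0,0, 0,0,0.98,0,0,0]'
python3 -m inch '[0,0,0,0,0,0, 0,0,0,0,0,0, 0,0,0,0,0,0, 0,0,0,0,0,0, 0,0,0,0,0,0, 0,0,0,0,0,0, 0,0,0,0,0,0]' 10 30
```

```text
time: 28.25
position: [0.4346, 0.0702, 0.0914]
tool_rot: [1.0, -0.001, -0.0, 0.0]
ft_force: [0.3, 1.0, 1.1]
grip_width: 0.0601
grip_force: 0.0
time: 28.83
position: [0.4343, 0.0711, 0.0915]
tool_rot: [1.0, 0.0, 0.0, -0.0]
ft_force: [-0.5, 2.2, 3.8]
grip_width: 0.029
grip_force: 30.0
```

```bash
python3 -m inch '[0,0,-0.3,0,0,0, 0,0,-0.7,0,0,0, 0,0,-1,0,0,0, 0,0,-1,0,0,0, 0,0,-1,0,0,0]'>/dev/null; python3 -m inch '[0.25,-0.25,0,0,0,0, 0.5,-0.5,0,0,0,0, 0.8,-0.8,0,0,0,0, 1,-1,0,0,0,0]' >/dev/null; python3 -m inch '[0.3,-0.3,0,0,0,0, 0.6,-0.6,0,0,0,0, 0.8,-0.8,0,0,0,0, 1,-1,0,0,0,0]' >/dev/null; python3 -m inch '[0.2,-0.2,0,0,0,-0.05, 0.436,-0.306,0,0,0,-0.12, 0.436,-0.306,0.2,0,0,-0.1755, 0.436,-0.306,0.5,0,0,-0.1755, 0.436,-0.306,0.75,0,0,-0.1755, 0.436,-0.306,0.9,0,0,-0.1755, 0.436,-0.306,0.95,0,0,-0.1755, 0.436,-0.306,0.98,0,0,-0.1755, 0.436,-0.306,0.98,0,0,-0.1755, 0.436,-0.306,0.98,0,0,-0.1755]'
```

```text
time: 30.75
position: [0.6283, 0.2553, 0.0918]
tool_rot: [0.99, 0.138, -0.001, 0.0]
ft_force: [0.7, 0.1, -3.4]
grip_width: 0.0294
grip_force: 30.0
```

```bash
python3 -m inch '[0,0,0.01,0,0,0, 0,0,0.018,0,0,0, 0,0,0.018,0,0,0, 0,0,0.018,0,0,0]'; python3 -m inch '[0,0,0,0,0,0, 0,0,0,0,0,0, 0,0,0,0,0,0, 0,0,0,0,0,0]' 60; python3 -m inch '[0,0,-0.3,0,0,0, 0,0,-0.7,0,0,0.06, 0,0,-1,0,0,0.12, 0,0,-1,0,0,0.1755, 0,0,-1,0,0,0.1755]'>/dev/null; python3 -m inch '[-0.3,0,-0.5,0,0,0, -0.6,0,-0.8,0,0,0, -0.9,0.5,-1,0,0,0, -0.9,0.5,-1,0,0,0, -0.9,0.5,-1,0,0,0]'
python3 - <<'E'
from h import *
a=crop("wrist",(300,130),130,"w10",2)
m=cut("wrist",["oblong_bottle_mid","oblong_tray"])
for b in list(m.values())[:1]: print(cv2.minAreaRect(ray("wrist",np.argwhere(b)[:,::-1],.054)[:,:2].astype(np.float32)*1000))
E
```

```text
time: 31.08
position: [0.6291, 0.2553, 0.0913]
tool_rot: [0.991, 0.137, 0.0, 0.0]
ft_force: [-0.8, -0.6, 0.7]
grip_width: 0.0291
grip_force: 30.0
time: 31.42
position: [0.6291, 0.2554, 0.0913]
tool_rot: [0.991, 0.137, 0.0, -0.0]
ft_force: [0.4, -0.2, -0.0]
grip_width: 0.0484
grip_force: 0.0
time: 32.25
position: [0.5556, 0.214, 0.2518]
tool_rot: [1.0, 0.0, -0.0, 0.0]
ft_force: [-0.3, 0.6, -0.2]
grip_width: 0.0598
grip_force: 0.0
oblong_bottle_mid 0.87 [251.9, 55.9, 303.6, 143.1]
oblong_tray 0.8 [229.9, 28.5, 324.8, 164.5] rect [631.  258.8] [143.3  88.2] 6.0 circ [630.8 258.2] 81.8
((629.124267578125, 255.76980590820312), (83.94837188720703, 46.2694206237793), 6.252701759338379)
```

View pics/w10.png

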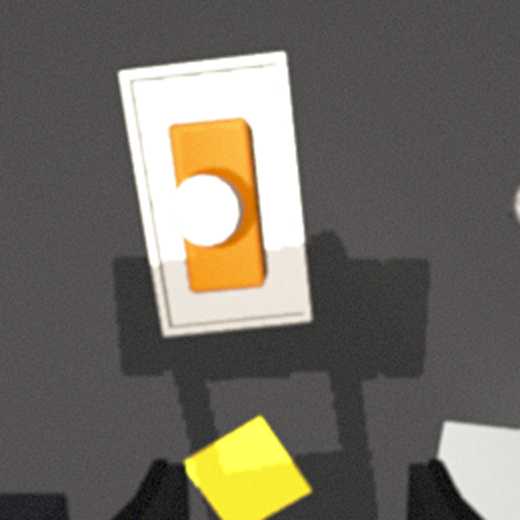

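The oblong bottle stands upright, aligned (6.3° against 6.0°) and centred to about 2–3 mm. The tool is clear of everything, so I'm handing in.

```bash
python3 -c "
from rig import *
print(hand_in())"
```

```text
the job is handed in; nothing more can be done
None
```

All three bottles now stand upright in the trays with their own outlines, each centred to about 3 mm in the last camera measurements; I handed the job in at about 32 s without touching the tape roll, vial or fitting, and the hand-in call returned no verdict.

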